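# Stone jars back in their row

## Task

Put the two loose jars, one with a red lid and one with a blue lid, back in the row on the low bench shelf: each in the free space beside the shelf jar of its own colour, so that all four stand upright, side by side under the glass upper shelf, each pushed fully back to the stop rail. Never tip a jar over, and leave the yellow-lidded jar, the hammer, the steel block and the ring mandrel where they are.

Things in the scene. Friction and masses are not known exactly. Their poses are not given: they have to be found in the camera images.
- rack: low beech bench shelf, fixed. Origin: centre of its underside, on the bench; +x from its open front to its back, y along the row, z up. Base board 148 mm deep (x -74 to +74 mm), 224 mm wide, top 15 mm above the bench; an open ledge in front of the glass. Wooden end cheeks under the glass, inner faces at y = -100 and +100 mm
- glass_edge (a point): middle of the lower front edge of the glass upper shelf of the rack (rack x +28, y 0, z 81 mm: 66 mm above the base board). The glass is 6 mm thick, clear, and reaches from here to the back, x +74 mm, over the rack's whole width. Axes as the rack
- stop (a point): middle of the front face of the back stop rail, at its foot on the base board (rack x +66, y 0, z 15 mm). The rail is 14 mm high; the back is open above it. A jar standing against it has its centre at rack x +44 mm. A shelf jar stands near each end of the rail, y about +74 and -74 mm; between them the two loose jars just fit, with about 5 mm to spare beside each
- red_shelf: closed round glass jar, 44 mm diameter, 54 mm high, about 0.11 kg, red lid, dark red stones; already on the shelf at one end of the row. Origin: centre of its underside, z up
- blue_shelf: closed round glass jar, 44 mm diameter, 54 mm high, about 0.11 kg, blue lid, blue stones; already on the shelf at the other end of the row. Origin: centre of its underside, z up
- red_jar: closed round glass jar, 44 mm diameter, 54 mm high, about 0.11 kg, red lid, dark red stones; starts upright on the bench, to be put next to red_shelf. Origin: centre of its underside, z up. The straight wall and the lid can both be gripped. It slides easily but may tip when pushed above mid-height, so push it low
- blue_jar: closed round glass jar, 44 mm diameter, 54 mm high, about 0.11 kg, blue lid, blue stones; starts upright on the bench, to be put next to blue_shelf. Otherwise the same as red_jar
- amber_jar: closed round glass jar, 44 mm diameter, 54 mm high, about 0.11 kg, yellow lid, amber stones; stands on the bench and stays there. Origin: centre of its underside, z up
- block: steel bench block 65 x 65 x 25 mm, 0.8 kg, lying on the bench; stays there. Origin: centre of its underside
- hammer: hammer 250 mm long with a wooden handle, lying on the bench; stays there. Origin near the middle of its length
- mandrel: tapered steel ring mandrel 310 mm long, 25 mm at its thickest, lying on the bench; stays there. Origin near the middle of its length
There are look-alikes about, which are no part of the job. Leave any green or turquoise look-alike of the blue_jar alone. What is shaped like the red_jar but green is not meant.

How it is judged:
By the outcome, as a careful person would: the job done as asked, in the order asked, and still so for the second after the job is handed in, with the robot touching nothing.
It also fails if it takes over 69 s, if anything falls off the work surface, if the arm or the gripper's body presses on something with over 40 N, if the wrist force passes 120 N, or if a joint passes its speed limit or range.

## Robot

A 6-joint arm with a two-finger parallel gripper is mounted at the origin on the work surface. World frame = base frame: x ahead of the robot, y to its left, z up, the work surface at z = 0. Lengths are in mm, angles in rad, forces in N, time in s.
With the tool pointing down it reaches from about 275 to 1000 mm from the base axis. Payload 8.4 kg.
Tool frame: the origin (TCP) lies at the very end of the fingers, on their centre line; the grasp point (between the pads) lies 19 mm behind it; z points along the fingers, y is the direction in which the jaws open and shut (so a half turn about z gives the same grasp; the last joint's range is limited). The gripper opens to 85 mm and grips with 20 to 120 N. Pads are 22 mm wide; open, the fingers measure 114 mm over their backs; the gripper's body (76 mm by 85 mm) begins 54 mm behind the grasp point. The pads swing forward as they close: fully open they stand 13 mm farther back than shut.
Start: joints at [-1.333, 0.353, 1.633, -0, 1.155, -0.002], TCP at [148.441, -607.119, 231.281] pointing down, gripper open.
Joint ranges: [-2.63, 2.63], [-0.92, 2.1], [0.06, 2.66], [-1.3, 4.44], [0, 2.69], [-3.02, 3.02]. Speed limits (rad/s): [2.22, 2.22, 2.79, 3.14, 3.14, 3.14].

## Interface

Orientations are given as [roll, pitch, yaw] about the fixed x, y, z axes, in that order (R = Rz(yaw) Ry(pitch) Rx(roll)).
In Python, from rig import r gives the robot as it stands.
- The arm moves only by the tool move_arm, never from a script. Its argument "increments" is a list of rows, each an object of numbers: "tx", "ty", "tz": the shift along the tool's x, y, z in cm; "rx", "ry", "rz": the turn, a rotation vector about the tool's x, y, z in degrees; "gripper": the gripper's target within -1 to 1 (fully open at 1, half-way at 0, shut at -1). A call has 1 to 12 rows; each row shifts and turns the commanded pose from where the row before left it, along the tool's axes as they then stand; what a row does not reach is not made up. A row lasts 1/10 s, in which the tool goes at most 50 mm and 8.59 degrees, less where a joint would pass 70% of its speed; a pose out of reach is approached as far as the arm can. A call is refused whole if a number of a shift passes 5 or a number of a turn 8.59, either way. A call with a gripper value outside its range is refused whole. The fingers move at their own pace and stop on an object; "squeeze" is the grip in N (left out, the last holds). Time passes only in rows, so rows that do not move let the fingers close. It gives the time, the measured TCP pose, the force and the opening at its end, in the units of the state.
- r.sense(): the state, without advancing time (a new reading comes with each control period).
- r.grab_frame(name): name is "side" or "top"; returns (picture, depth): 420x560x3 uint8, red, green, blue; 420x560 float32, mm along the optical axis (not along the pixel's ray), 0 where there is no reading.
- r.camera_model(name): a dict with "fx", "fy", "cx", "cy" (pixels), "R" (3x3) and "t" (3): a world point X has camera coordinates R X + t. Camera axes: x right, y down, z forward; pixel columns grow to the right and rows downward; lengths in mm; the calibration is good to about 2 mm. A picture is of the moment at which its call begins. camera_model takes no time and is no camera call.
- r.sign_off(): hands the job in, once; it reports no verdict.
Trained networks look in the newest picture that a camera, given by its name, has taken for a name from the list of things; names that differ only in an ending like _2 or _b are one class to them, and where a whole thing is asked for, a point or a joint stands for the part that bears it (a point fixed in the world has none). Each returns a list of dicts, best first, with "confidence" (0 to 1); they miss things now and then, are a little off and sometimes report something else, mostly with a low value. They report only what shows in the picture. A call takes as long as a camera call. They do not tell look-alikes from the thing itself.
- r.cut_out(query, camera): "mask" (420x560 bool, what is visible of it) and "bbox" ([left, top, right, bottom] in pixels, round what is visible of it).
- r.place_of(query, camera): "location" ([row, column] in pixels: a listed point, or the origin of a listed thing).
The state is a dict: "clock": time; "qpos": joint angles; "qvel": joint speeds; "joint_efforts": joint torques, N m; "eef_pos": TCP position; "tcp_rot": TCP orientation; "contact_force": force on the tool from outside, world axes, zero at the start; "wrist_torque": the same for the moment, N m; "opening": opening from 0.0 (shut) to 1.0 (fully open).
Only numpy, scipy, OpenCV 4.12 (cv2) and the standard library are available. Lean on these libraries where they do the work, as an engineer would, in place of code of your own. Each camera call takes 0.05 s, during which the arm holds its last target. There are 200 camera calls.

## Working session

There is one attempt and no reset: what is moved stays moved. The work goes in short steps, Python scripts to look and compute and a tool call to move; the robot and the scene stay as the last step left them, time stands still between calls to the robot, and variables do not carry over. Pictures are saved under pics/ and viewed, about 8 in all and at most 12, crops included, and the job is handed in when it is done.

Besides the shell and the picture viewer there is one more tool, called after ">>>" as a command line: name --argument value ..., lists and objects as JSON in quotes. move_arm: Moves the arm, as the interface text tells. Its arguments: {"type":"object","properties":{"increments":{"type":"array","items":{"type":"object","properties":{"tx":{"type":"number"},"ty":{"type":"number"},"tz":{"type":"number"},"rx":{"type":"number"},"ry":{"type":"number"},"rz":{"type":"number"},"gripper":{"type":"number"}}}},"squeeze":{"type":"number"}},"required":["increments"]}

```bash
mkdir -p pics; ls; python3 - <<'E'
from rig import r
import cv2,numpy as np
for n in("top","side"):
    p,d=r.grab_frame(n); cv2.imwrite(f"pics/{n}0.png",cv2.cvtColor(p,cv2.COLOR_RGB2BGR)); np.save(f"pics/{n}0.npy",d)
    c=r.camera_model(n); R=np.array(c["R"]);print(n,c["fx"],c["cx"],c["cy"],(-R.T@np.array(c["t"])).round(),R.round(3).tolist())
print({k:np.round(v,3).tolist() for k,v in r.sense().items()})
E
```

```text
pics
top 431.0105076255744 276.7949011286977 210.8952935024311 [ 395.  -14. 1325.] [[0.013, -1.0, -0.009], [-0.994, -0.012, -0.105], [0.105, 0.011, -0.994]]
side 472.8298181703761 284.9527275761705 204.81788948259307 [ 23. 915. 681.] [[-0.879, -0.476, -0.019], [-0.224, 0.448, -0.865], [0.421, -0.756, -0.501]]
{'clock': 0.1, 'qpos': [-1.333, 0.354, 1.634, -0.0, 1.155, -0.002], 'qvel': [0.001, 0.0, -0.002, -0.001, -0.001, 0.001], 'joint_efforts': [-0.0, -60.636, -34.282, -0.0, 0.004, -0.0], 'eef_pos': [148.336, -606.684, 230.614], 'tcp_rot': [-3.14, 0.0, 0.24], 'contact_force': [0.333, 0.259, 0.368], 'wrist_torque': [-0.03, 0.004, 0.038], 'opening': 1.001}
```

View pics/top0.png

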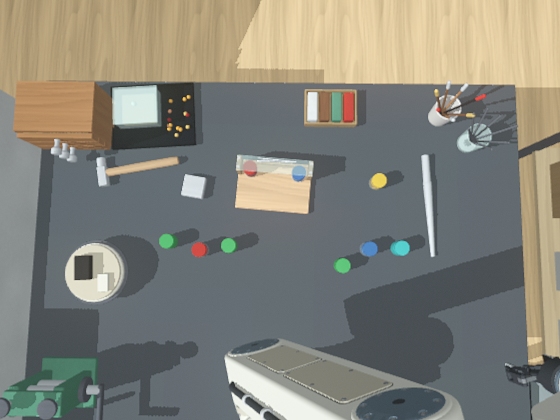

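View pics/side0.png

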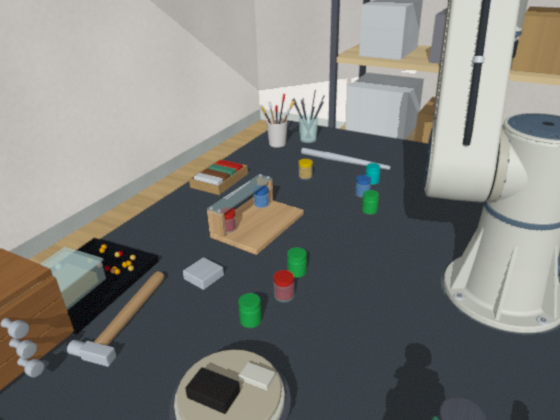

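```bash
cat > h.py <<'E'
from rig import r
import numpy as np,cv2
def ray(cam,row,col,z):
    "world point on pixel ray at height z"
    c=r.camera_model(cam);R=np.array(c["R"]);t=np.array(c["t"])
    C=-R.T@t; v=R.T@np.array([(col-c["cx"])/c["fx"],(row-c["cy"])/c["fy"],1])
    return C+v*(z-C[2])/v[2]
def px(cam,X):
    c=r.camera_model(cam);p=np.array(c["R"])@np.array(X,float)+np.array(c["t"])
    return (p[1]/p[2]*c["fy"]+c["cy"],p[0]/p[2]*c["fx"]+c["cx"])
E
python3 - <<'E'
from h import *
Z=dict(rack=0,glass_edge=81,stop=15,red_shelf=15,blue_shelf=15,red_jar=0,blue_jar=0,amber_jar=0)
for cam in("top","side"):
  for q in Z:
    for o in r.place_of(q,cam)[:5]:
      print(cam,q,round(o["confidence"],2),np.round(o["location"],1),ray(cam,*o["location"],Z[q]).round(0))
E
```

```text
top rack 0.62 [182.7 371.5] [ 627. -292.    0.]
top rack 0.56 [187.  273.1] [610.  13.   0.]
top glass_edge 0.59 [172.5 273.9] [640.  10.  81.]
top stop 0.83 [165.4 272.5] [675.  15.  15.]
top stop 0.18 [247.7 366.4] [ 425. -272.   15.]
top red_shelf 0.61 [169.7 253.7] [661.  73.  15.]
top blue_shelf 0.65 [175.7 297.6] [643. -62.  15.]
top red_jar 0.8 [241.7 168.2] [436. 333.   0.]
top red_jar 0.52 [247.7 201.6] [419. 230.   0.]
top red_jar 0.5 [245.5 233.5] [427. 132.   0.]
top red_jar 0.45 [164.6 273.9] [681.  11.   0.]
top blue_jar 0.78 [261.9 339.5] [ 381. -193.    0.]
top blue_jar 0.59 [248.1 402. ] [ 426. -384.    0.]
top blue_jar 0.53 [247.5 368. ] [ 426. -280.    0.]
top amber_jar 0.55 [184.1 372.6] [ 623. -296.    0.]
side rack 0.76 [224.7 259.5] [605.  11.   0.]
side glass_edge 0.94 [195.8 245.2] [643.  14.  81.]
side stop 0.93 [217.7 238. ] [662.  27.  15.]
side red_shelf 0.57 [224.6 228.2] [666.  68.  15.]
side blue_shelf 0.86 [203.6 260.7] [647. -66.  15.]
side red_jar 0.87 [320.9 247.8] [439. 332.   0.]
side red_jar 0.61 [293.3 282. ] [418. 227.   0.]
side red_jar 0.58 [269.2 296.4] [428. 138.   0.]
side blue_jar 0.73 [178.1 372.8] [ 426. -386.    0.]
side blue_jar 0.72 [209.5 369.3] [ 370. -196.    0.]
side blue_jar 0.6 [193.5 359.7] [ 427. -272.    0.]
side amber_jar 0.55 [175.9 304.6] [ 626. -304.    0.]
```

Top picture: candidates near the red loose jar are green (241,167), red (249,199) and green (245,229). Near the blue loose jar they are green (265,342), blue (249,369) and turquoise (248,401). By description I choose red (249,199) and blue (249,369). On the shelf, red is at (168,250) and blue at (173,298). Next I'll take one crop to check the choice and refine the positions.

```bash
python3 - <<'E'
from h import *
im=cv2.imread("pics/top0.png");a=cv2.resize(im[225:285,150:420],None,fx=2.9,fy=2.9,interpolation=cv2.INTER_CUBIC)
b=cv2.resize(im[145:220,225:325],None,fx=5,fy=5,interpolation=cv2.INTER_CUBIC)
W=np.zeros((a.shape[0]+b.shape[0],a.shape[1],3),np.uint8);W[:a.shape[0]]=a;W[a.shape[0]:,:b.shape[1]]=b
cv2.imwrite("pics/crop.png",W);print(W.shape)
hsv=cv2.cvtColor(im,cv2.COLOR_BGR2HSV)
d=np.load("pics/top0.npy")
for nm,(r0,c0),z in [("red",(249,199),54),("blue",(249,369),54),("redS",(168,250),69),("blueS",(173,298),69),("g1",(245,229),54),("g2",(265,342),54),("turq",(248,401),54),("g3",(241,167),54)]:
    w=hsv[r0-12:r0+13,c0-12:c0+13].astype(int);h0=np.median(hsv[r0-1:r0+2,c0-1:c0+2,0])
    m=(np.minimum(abs(w[...,0]-h0),180-abs(w[...,0]-h0))<9)&(w[...,1]>130)&(w[...,2]>80)
    ys,xs=np.nonzero(m);dc=d[r0,c0]
    print(nm,h0,m.sum(),(ys.mean()+r0-12).round(1),(xs.mean()+c0-12).round(1),ray("top",ys.mean()+r0-12,xs.mean()+c0-12,z).round(1),dc)
# base board by depth: points with height 15 +-6
c=r.camera_model("top");R=np.array(c["R"]);t=np.array(c["t"])
v,u=np.mgrid[:420,:560];P=np.stack([(u-c["cx"])/c["fx"]*d,(v-c["cy"])/c["fy"]*d,d],-1)
X=(P-t)@R
s=X[195:205,200:225,2];print("bench z",np.median(s),"board z",np.median(X[195:205,255:295,2]))
w=hsv[150:222,225:325].astype(int);m=((w[...,0]<25)&(w[...,1]>60)&(w[...,2]>120)).astype(np.uint8)
m=max(cv2.findContours(m,0,1)[0],key=cv2.contourArea);m=cv2.convexHull(m)+[225,150]
q=cv2.approxPolyDP(m,3,True)[:,0];
for p in q:print(p,ray("top",p[1],p[0],15).round(1))
print(px("top",[395,0,0]))
for o in r.cut_out("rack","top")[:2]:print(o["confidence"],o["bbox"])
E
```

```text
(549, 783, 3)
red 2.0 162 249.3 198.6 [413.1 228.4  54. ] 1267.0121
blue 106.0 166 248.3 369.7 [ 422.7 -274.1   54. ] 1263.5944
redS 4.0 26 172.5 248.9 [641.3  83.9  69. ] 1257.051
blueS 101.0 27 176.9 298.3 [629.7 -62.3  69. ] 1251.2012
g1 68.0 64 244.9 228.6 [427.3 140.4  54. ] 1263.5563
g2 68.0 137 264.5 342.5 [ 374.4 -194.3   54. ] 1256.3384
turq 90.0 222 247.6 399.8 [ 425.9 -362.1   54. ] 1262.8948
g3 68.0 187 241.0 167.9 [436.4 319.9  54. ] 1271.5472
bench z 0.7998567863097978 board z 15.908508186367062
[311 177] [ 639.9 -103.6   15. ]
[307 213] [528.3 -92.   15. ]
[235 207] [544.1 128.5  15. ]
[237 171] [656.1 124.9  15. ]
(np.float64(256.5147696474008), np.float64(276.3457239753127))
0.68 [236.7, 154.4, 309.5, 211.7]
```

View pics/crop.png

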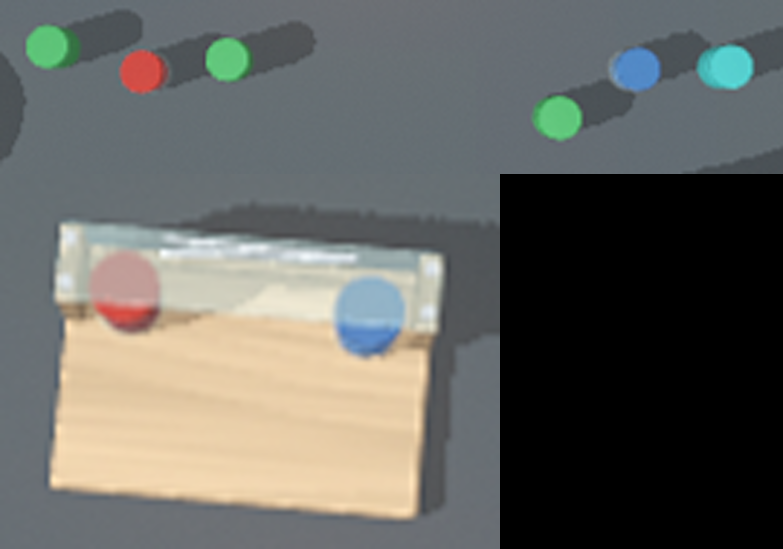

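>>> move_arm --increments '[{"rz": -8}, {"rz": -8}, {"rz": -8}, {"rz": -8}, {"rz": -8}, {"rz": -8}, {"rz": -8}, {"rz": -8}, {"rz": -8}]'

```text
invalid input
```

>>> move_arm --increments '[{"tx": 3.5, "ty": 2.5}, {"tx": 3.5, "ty": 2.5}, {"tx": 3.5, "ty": 2.5}, {"tx": 3.5, "ty": 2.5}, {"tx": 3.5, "ty": 2.5}, {"tx": 3.5, "ty": 2.5}, {"tx": 3.5, "ty": 2.5}, {"tx": 3.5, "ty": 2.5}, {"tx": 3.5, "ty": 2.5}, {"tx": 3.5, "ty": 2.5}, {}, {}]'

```text
invalid input
```

>>> move_arm --increments '[{"tx": 0, "ty": 0, "tz": 0, "rx": 0, "ry": 0, "rz": -8, "gripper": 1}, {"tx": 0, "ty": 0, "tz": 0, "rx": 0, "ry": 0, "rz": -8, "gripper": 1}]' --squeeze 30

```text
clock: 1.15
eef_pos: [148.4, -607.1, 231.3]
tcp_rot: [-3.142, -0.0, 0.524]
contact_force: [0.2, -0.2, 0.4]
opening: 1.0
```

>>> move_arm --increments '[{"tx": 0, "ty": 0, "tz": 0, "rx": 0, "ry": 0, "rz": -8, "gripper": 1}, {"tx": 0, "ty": 0, "tz": 0, "rx": 0, "ry": 0, "rz": -8, "gripper": 1}, {"tx": 0, "ty": 0, "tz": 0, "rx": 0, "ry": 0, "rz": -8, "gripper": 1}, {"tx": 0, "ty": 0, "tz": 0, "rx": 0, "ry": 0, "rz": -8, "gripper": 1}, {"tx": 0, "ty": 0, "tz": 0, "rx": 0, "ry": 0, "rz": -8, "gripper": 1}, {"tx": 0, "ty": 0, "tz": 0, "rx": 0, "ry": 0, "rz": -8, "gripper": 1}, {"tx": 0, "ty": 0, "tz": 0, "rx": 0, "ry": 0, "rz": -8, "gripper": 1}]' --squeeze 30

```text
clock: 1.85
eef_pos: [148.4, -607.1, 231.3]
tcp_rot: [3.142, 0.0, 1.502]
contact_force: [-0.4, -0.2, 0.1]
opening: 1.001
```

>>> move_arm --increments '[{"tx": 3.5, "ty": 2.5, "tz": 0, "rx": 0, "ry": 0, "rz": 0, "gripper": 1}, {"tx": 3.5, "ty": 2.5, "tz": 0, "rx": 0, "ry": 0, "rz": 0, "gripper": 1}, {"tx": 3.5, "ty": 2.5, "tz": 0, "rx": 0, "ry": 0, "rz": 0, "gripper": 1}, {"tx": 3.5, "ty": 2.5, "tz": 0, "rx": 0, "ry": 0, "rz": 0, "gripper": 1}, {"tx": 3.5, "ty": 2.5, "tz": 0, "rx": 0, "ry": 0, "rz": 0, "gripper": 1}, {"tx": 3.5, "ty": 2.5, "tz": 0, "rx": 0, "ry": 0, "rz": 0, "gripper": 1}, {"tx": 3.5, "ty": 2.5, "tz": 0, "rx": 0, "ry": 0, "rz": 0, "gripper": 1}, {"tx": 3.5, "ty": 2.5, "tz": 0, "rx": 0, "ry": 0, "rz": 0, "gripper": 1}, {"tx": 3.5, "ty": 2.5, "tz": 0, "rx": 0, "ry": 0, "rz": 0, "gripper": 1}, {"tx": 3.5, "ty": 2.5, "tz": 0, "rx": 0, "ry": 0, "rz": 0, "gripper": 1}, {"tx": 0, "ty": 0, "tz": 0, "rx": 0, "ry": 0, "rz": 0, "gripper": 1}]'

```text
clock: 2.95
eef_pos: [426.4, -273.4, 231.5]
tcp_rot: [3.14, -0.001, 1.5]
contact_force: [-0.3, -0.2, 0.2]
opening: 1.003
```

>>> move_arm --increments '[{"tx": -0.2, "ty": -0.2, "tz": 4.5, "rx": 0, "ry": 0, "rz": 0, "gripper": 1}, {"tx": 0, "ty": 0, "tz": 4.5, "rx": 0, "ry": 0, "rz": 0, "gripper": 1}, {"tx": 0, "ty": 0, "tz": 4.5, "rx": 0, "ry": 0, "rz": 0, "gripper": 1}, {"tx": 0, "ty": 0, "tz": 4.5, "rx": 0, "ry": 0, "rz": 0, "gripper": 1}, {"tx": 0, "ty": 0, "tz": 2.5, "rx": 0, "ry": 0, "rz": 0, "gripper": 1}, {"tx": 0, "ty": 0, "tz": 1.2, "rx": 0, "ry": 0, "rz": 0, "gripper": 1}, {"tx": 0, "ty": 0, "tz": 0, "rx": 0, "ry": 0, "rz": 0, "gripper": 1}]'

```text
clock: 3.65
eef_pos: [420.8, -278.4, 13.2]
tcp_rot: [-3.139, -0.001, 1.496]
contact_force: [0.3, -0.9, -0.9]
opening: 1.0
```

>>> move_arm --increments '[{"tx": 0, "ty": 0, "tz": 0, "rx": 0, "ry": 0, "rz": 0, "gripper": 0.5}, {"tx": 0, "ty": 0, "tz": 0, "rx": 0, "ry": 0, "rz": 0, "gripper": 0.3}, {"tx": 0, "ty": 0, "tz": 0, "rx": 0, "ry": 0, "rz": 0, "gripper": 0.2}, {"tx": 0, "ty": 0, "tz": 0, "rx": 0, "ry": 0, "rz": 0, "gripper": -0.2}, {"tx": 0, "ty": 0, "tz": 0, "rx": 0, "ry": 0, "rz": 0, "gripper": -0.3}, {"tx": 0, "ty": 0, "tz": 0, "rx": 0, "ry": 0, "rz": 0, "gripper": -0.3}, {"tx": 0, "ty": 0, "tz": 0, "rx": 0, "ry": 0, "rz": 0, "gripper": -0.3}]'

```text
clock: 4.35
eef_pos: [422.3, -279.0, 15.5]
tcp_rot: [3.14, 0.001, 1.497]
contact_force: [-1.5, 0.7, 7.6]
opening: 0.512
```

>>> move_arm --increments '[{"tx": 0, "ty": 0, "tz": -3, "rx": 0, "ry": 0, "rz": 0, "gripper": -0.3}, {"tx": 0, "ty": 0, "tz": -4, "rx": 0, "ry": 0, "rz": 0, "gripper": -0.3}, {"tx": 0, "ty": 0, "tz": -3, "rx": 0, "ry": 0, "rz": 0, "gripper": -0.3}, {"tx": 4, "ty": 1.8, "tz": 0, "rx": 0, "ry": 0, "rz": 0, "gripper": -0.3}, {"tx": 4, "ty": 1.8, "tz": 0, "rx": 0, "ry": 0, "rz": 0, "gripper": -0.3}, {"tx": 4, "ty": 1.8, "tz": 0, "rx": 0, "ry": 0, "rz": 0, "gripper": -0.3}, {"tx": 4, "ty": 1.8, "tz": 0, "rx": 0, "ry": 0, "rz": 0, "gripper": -0.3}, {"tx": 4, "ty": 1.8, "tz": 0, "rx": 0, "ry": 0, "rz": 0, "gripper": -0.3}, {"tx": 4, "ty": 1.8, "tz": 0, "rx": 0, "ry": 0, "rz": 0, "gripper": -0.3}, {"tx": 4, "ty": 2, "tz": 0, "rx": 0, "ry": 0, "rz": 0, "gripper": -0.3}, {"tx": 0, "ty": 0, "tz": 0, "rx": 0, "ry": 0, "rz": 0, "gripper": -0.3}, {"tx": 0, "ty": 0, "tz": 0, "rx": 0, "ry": 0, "rz": 0, "gripper": -0.3}]'

```text
clock: 5.55
eef_pos: [570.2, -7.8, 114.5]
tcp_rot: [3.141, 0.0, 1.499]
contact_force: [-0.1, 0.5, -0.5]
opening: 0.507
```

```bash
python3 - <<'E'
from h import *
p,d=r.grab_frame("side");cv2.imwrite("pics/s1.png",cv2.resize(cv2.cvtColor(p,cv2.COLOR_RGB2BGR)[100:300,150:430],None,fx=2.8,fy=2.8,interpolation=cv2.INTER_CUBIC))
s=r.sense();print(s["eef_pos"],s["tcp_rot"],s["contact_force"],s["opening"])
E
```

```text
[569.63895064  -8.67497876 114.38913055] [-3.14121580e+00  2.54734934e-04  1.49745700e+00] [-0.54447453  0.30581833 -0.96308597] 0.507517693393978
```

View pics/s1.png

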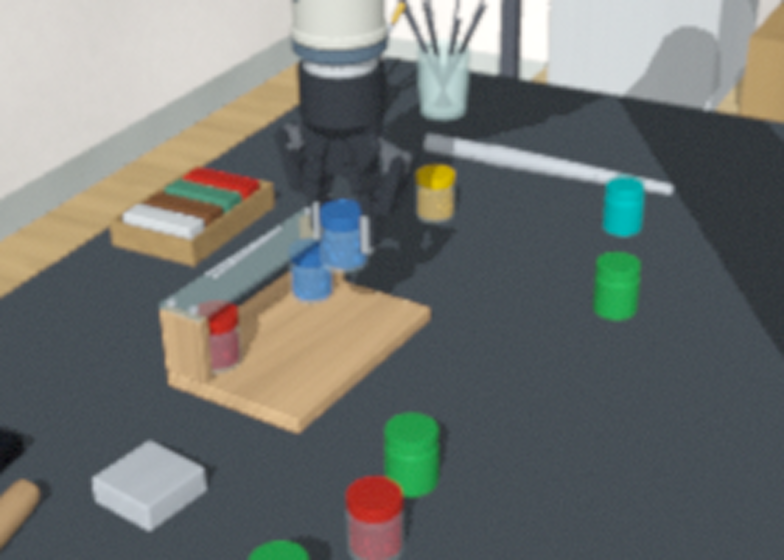

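Side crop: the blue jar hangs upright between the fingers at crop (342,235), over the ledge. The red jar (375,515) and the look-alikes are untouched. I'll lower it onto the ledge now.

>>> move_arm --increments '[{"tx": 0, "ty": 0, "tz": 3, "rx": 0, "ry": 0, "rz": 0, "gripper": -0.3}, {"tx": 0, "ty": 0, "tz": 3, "rx": 0, "ry": 0, "rz": 0, "gripper": -0.3}, {"tx": 0, "ty": 0, "tz": 1.5, "rx": 0, "ry": 0, "rz": 0, "gripper": -0.3}, {"tx": 0, "ty": 0, "tz": 0.5, "rx": 0, "ry": 0, "rz": 0, "gripper": -0.3}, {"tx": 0, "ty": 0, "tz": 0.3, "rx": 0, "ry": 0, "rz": 0, "gripper": -0.3}, {"tx": 0, "ty": 0, "tz": 0.2, "rx": 0, "ry": 0, "rz": 0, "gripper": -0.3}, {"tx": 0, "ty": 0, "tz": 0, "rx": 0, "ry": 0, "rz": 0, "gripper": -0.3}, {"tx": 0, "ty": 0, "tz": 0, "rx": 0, "ry": 0, "rz": 0, "gripper": -0.3}]'

```text
clock: 6.4
eef_pos: [570.9, -9.0, 30.6]
tcp_rot: [3.14, 0.0, 1.496]
contact_force: [-1.4, -1.4, 6.4]
opening: 0.506
```

>>> move_arm --increments '[{"tx": 0, "ty": 0, "tz": 0, "rx": 0, "ry": 0, "rz": 0, "gripper": 0.1}, {"tx": 0, "ty": 0, "tz": 0, "rx": 0, "ry": 0, "rz": 0, "gripper": 0.3}, {"tx": 0, "ty": 0, "tz": 0, "rx": 0, "ry": 0, "rz": 0, "gripper": 0.4}, {"tx": 0, "ty": 0, "tz": 0, "rx": 0, "ry": 0, "rz": 0, "gripper": 0.4}, {"tx": 0, "ty": 0, "tz": -2, "rx": 0, "ry": 0, "rz": 0, "gripper": 0.4}, {"tx": 0, "ty": 0, "tz": -3, "rx": 0, "ry": 0, "rz": 0, "gripper": 0.4}, {"tx": 0, "ty": 0, "tz": -4, "rx": 0, "ry": 0, "rz": 0, "gripper": 0.4}, {"tx": 0, "ty": -4, "tz": -2, "rx": 0, "ry": 0, "rz": 0, "gripper": -1}, {"tx": 0, "ty": -4, "tz": 0, "rx": 0, "ry": 0, "rz": 0, "gripper": -1}, {"tx": 0, "ty": -2, "tz": 0, "rx": 0, "ry": 0, "rz": 0, "gripper": -1}, {"tx": 0, "ty": 0, "tz": 0, "rx": 0, "ry": 0, "rz": 0, "gripper": -1}]'

```text
clock: 7.5
eef_pos: [467.4, -1.2, 139.2]
tcp_rot: [-3.14, 0.0, 1.497]
contact_force: [0.5, 0.3, -0.3]
opening: 0.021
```

```bash
cat > m.py <<'E'
from h import *
import sys
O=np.array([609,13.]);yw=-.0725
def torack(X):
    dx=X[:2]-O;c,s=np.cos(yw),np.sin(yw);return np.array([c*dx[0]+s*dx[1],-s*dx[0]+c*dx[1]])
names=sys.argv[2:]
for cam in("top","side"):
    p,d=r.grab_frame(cam);cv2.imwrite(f"pics/{sys.argv[1]}_{cam}.png",cv2.cvtColor(p,cv2.COLOR_RGB2BGR))
    for q,z in (("rack",0),("stop",15),("red_shelf",15),("blue_shelf",15),("blue_jar",15),("red_jar",15)):
        if q in names:
            for o in r.place_of(q,cam)[:5]:
                X=ray(cam,*o["location"],z)
                if 500<X[0]<720 and abs(X[1])<130: print(cam,q,round(o["confidence"],2),np.round(o["location"],0),X.round(0),"rack",torack(X).round(0))
s=r.sense();print(np.round(s["eef_pos"],1),"rack",torack(s["eef_pos"]).round(1),np.round(s["tcp_rot"],3),np.round(s["contact_force"],1))
E
python3 m.py a rack stop red_shelf blue_shelf blue_jar
python3 -c "
import cv2,numpy as np
a=cv2.imread('pics/a_top.png')[140:225,220:330];b=cv2.imread('pics/a_side.png')[160:260,190:330]
a=cv2.resize(a,(440,340),interpolation=2);b=cv2.resize(b,(336,240),interpolation=2)
W=np.zeros((340,776,3),np.uint8);W[:,:440]=a;W[:240,440:]=b;cv2.imwrite('pics/a.png',W)"
```

```text
top rack 0.74 [190. 272.] [600.  17.   0.] rack [-10.   4.]
top stop 0.71 [164. 274.] [681.  12.  15.] rack [72.  5.]
top red_shelf 0.4 [170. 250.] [660.  83.  15.] rack [45. 74.]
top blue_shelf 0.55 [176. 298.] [641. -62.  15.] rack [ 37. -73.]
top blue_jar 0.45 [197. 279.] [576.  -7.  15.] rack [-31. -22.]
side rack 0.84 [224. 259.] [608.  11.   0.] rack [-1. -2.]
side stop 0.64 [216. 238.] [668.  17.  15.] rack [58.  9.]
side red_shelf 0.81 [229. 226.] [661.  87.  15.] rack [46. 77.]
side blue_shelf 0.71 [205. 258.] [650. -54.  15.] rack [ 45. -64.]
side blue_jar 0.78 [219. 272.] [575.  -7.  15.] rack [-33. -23.]
[470.5  -1.4 139.1] rack [-137.1  -24.4] [-3.141 -0.     1.496] [ 0.4  1.2 -0.2]
```

View pics/a.png

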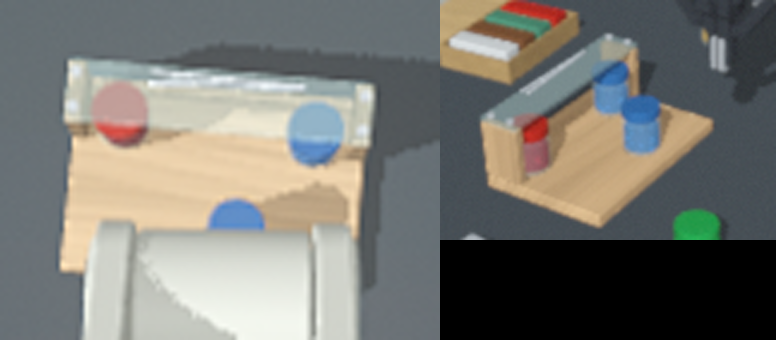

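Crop: the blue jar stands upright on the ledge at crop (237,227) and side (641,125). Rack y is about -22 and x about -33, and both shelf jars are as expected. I'll descend in front of it, tilt the tip forward and push it low.

>>> move_arm --increments '[{"tx": 0.2, "ty": 0, "tz": 4, "rx": 0, "ry": 0, "rz": 0, "gripper": -1}, {"tx": 0, "ty": 0, "tz": 4, "rx": 0, "ry": 0, "rz": 0, "gripper": -1}, {"tx": 0, "ty": 0, "tz": 3.3, "rx": 0, "ry": 0, "rz": 0, "gripper": -1}, {"tx": 0, "ty": 0, "tz": 0, "rx": -7, "ry": 0, "rz": 0, "gripper": -1}, {"tx": 0, "ty": 0, "tz": 0, "rx": -7, "ry": 0, "rz": 0, "gripper": -1}, {"tx": 0, "ty": 0, "tz": 0, "rx": -7, "ry": 0, "rz": 0, "gripper": -1}, {"tx": 0, "ty": 2.8, "tz": 1.08, "rx": 0, "ry": 0, "rz": 0, "gripper": -1}, {"tx": 0, "ty": 1.87, "tz": 0.72, "rx": 0, "ry": 0, "rz": 0, "gripper": -1}, {"tx": 0, "ty": 0, "tz": 0, "rx": 0, "ry": 0, "rz": 0, "gripper": -1}]'

```text
clock: 9.0
eef_pos: [524.9, -12.6, 23.0]
tcp_rot: [2.843, 0.024, 1.487]
contact_force: [-0.2, -0.3, 0.6]
opening: -0.004
```

```bash
python3 m.py b blue_jar
python3 -c "
import cv2
b=cv2.imread('pics/b_side.png')[150:290,180:360]
cv2.imwrite('pics/b.png',cv2.resize(b,(720,560),interpolation=2))"
```

```text
top blue_jar 0.51 [199. 278.] [571.  -3.  15.] rack [-36. -19.]
top blue_jar 0.38 [164. 274.] [681.  12.  15.] rack [71.  4.]
[520.3 -12.6  22.1] rack [-86.6 -32. ] [2.848 0.024 1.487] [-0.8 -0.2 -0.3]
```

View pics/b.png

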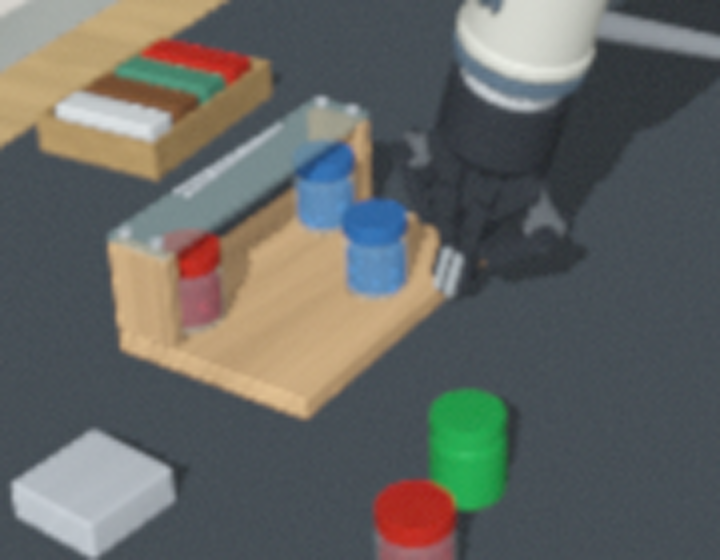

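Side crop: the closed fingers (450,270) stand in front of the blue jar (375,245). The linkage knuckles bulge along the jaw axis (418,150), which could meet the glass. I'll turn the jaws across, parallel to the row, before pushing.

```bash
python3 - <<'E'
from h import *
from scipy.spatial.transform import Rotation as T
s=r.sense();A=T.from_euler("xyz",s["tcp_rot"]);print(s["tcp_rot"],s["qpos"])
U=T.from_euler("xyz",[np.pi,0,-.0725])
G=U*T.from_rotvec([0,np.radians(20),0])
V=T.from_euler("xyz",[np.pi,0,1.498])
print("untilt",np.degrees((A.inv()*V).as_rotvec()),"V->U",np.degrees((V.inv()*U).as_rotvec()),"A->G",np.degrees((A.inv()*G).as_rotvec()))
print(G.as_matrix().round(3))
E
```

```text
[2.8482948  0.02431326 1.48670033] [ 0.00507246  0.42642587  2.21157434 -0.22739821  0.2187602   0.30057837]
untilt [16.79584922  1.47796572 -0.43845596] V->U [-7.84387007e-31 -1.10197420e-14  8.99830217e+01] A->G [-1.31210015  3.7169714  89.77796255]
[[ 0.937 -0.072  0.341]
 [-0.068 -0.997 -0.025]
 [ 0.342  0.    -0.94 ]]
```

>>> move_arm --increments '[{"tx": 0, "ty": -2.8, "tz": -1.1, "rx": 0, "ry": 0, "rz": 0, "gripper": -1}, {"tx": 0, "ty": 0, "tz": 0, "rx": 4.2, "ry": 0.4, "rz": 0, "gripper": -1}, {"tx": 0, "ty": 0, "tz": 0, "rx": 4.2, "ry": 0.4, "rz": 0, "gripper": -1}, {"tx": 0, "ty": 0, "tz": 0, "rx": 4.2, "ry": 0.4, "rz": 0, "gripper": -1}, {"tx": 0, "ty": 0, "tz": 0, "rx": 4.2, "ry": 0.4, "rz": -0.4, "gripper": -1}, {"tx": 0, "ty": 0, "tz": -3, "rx": 0, "ry": 0, "rz": 0, "gripper": -1}, {"tx": 0, "ty": 0, "tz": 0, "rx": 0, "ry": 0, "rz": 0, "gripper": -1}]'

```text
clock: 9.9
eef_pos: [492.8, -10.3, 56.8]
tcp_rot: [3.137, -0.003, 1.498]
contact_force: [0.8, 0.3, -0.3]
opening: 0.002
```

>>> move_arm --increments '[{"tx": 0, "ty": 0, "tz": 0, "rx": 0, "ry": 0, "rz": 8, "gripper": -1}, {"tx": 0, "ty": 0, "tz": 0, "rx": 0, "ry": 0, "rz": 8, "gripper": -1}, {"tx": 0, "ty": 0, "tz": 0, "rx": 0, "ry": 0, "rz": 8, "gripper": -1}, {"tx": 0, "ty": 0, "tz": 0, "rx": 0, "ry": 0, "rz": 8, "gripper": -1}, {"tx": 0, "ty": 0, "tz": 0, "rx": 0, "ry": 0, "rz": 8, "gripper": -1}, {"tx": 0, "ty": 0, "tz": 0, "rx": 0, "ry": 0, "rz": 8, "gripper": -1}, {"tx": 0, "ty": 0, "tz": 0, "rx": 0, "ry": 0, "rz": 8, "gripper": -1}, {"tx": 0, "ty": 0, "tz": 0, "rx": 0, "ry": 0, "rz": 8, "gripper": -1}, {"tx": 0, "ty": 0, "tz": 0, "rx": 0, "ry": 0, "rz": 8, "gripper": -1}, {"tx": 0, "ty": 0, "tz": 0, "rx": 0, "ry": 0, "rz": 8, "gripper": -1}, {"tx": 0, "ty": 0, "tz": 0, "rx": 0, "ry": 0, "rz": 8, "gripper": -1}, {"tx": 0, "ty": 0, "tz": 0, "rx": 0, "ry": 0, "rz": 2, "gripper": -1}]'

```text
clock: 11.1
eef_pos: [490.3, -10.0, 54.3]
tcp_rot: [-3.139, -0.001, -0.078]
contact_force: [-0.4, 0.1, 0.6]
opening: -0.002
```

```bash
python3 m.py c blue_jar
```

```text
top blue_jar 0.52 [196. 279.] [581.  -5.  15.] rack [-27. -20.]
side blue_jar 0.83 [220. 272.] [575.  -3.  15.] rack [-33. -18.]
[490.8 -10.   54.5] rack [-116.2  -31.5] [-3.139e+00 -1.000e-03 -7.100e-02] [0.4 0.6 0.3]
```

>>> move_arm --increments '[{"tx": 0, "ty": -0.95, "tz": 1.5, "rx": 0, "ry": 0, "rz": 0, "gripper": -1}, {"tx": 0, "ty": 0, "tz": 1.35, "rx": 0, "ry": 0, "rz": 0, "gripper": -1}, {"tx": 0, "ty": 0, "tz": 0, "rx": 0, "ry": 5, "rz": 0, "gripper": -1}, {"tx": 0, "ty": 0, "tz": 0, "rx": 0, "ry": 5, "rz": 0, "gripper": -1}, {"tx": 1.97, "ty": 0, "tz": 0.35, "rx": 0, "ry": 0, "rz": 0, "gripper": -1}, {"tx": 1.97, "ty": 0, "tz": 0.35, "rx": 0, "ry": 0, "rz": 0, "gripper": -1}, {"tx": 0, "ty": 0, "tz": 0, "rx": 0, "ry": 0, "rz": 0, "gripper": -1}]'

```text
clock: 12.0
eef_pos: [534.7, -3.7, 26.4]
tcp_rot: [-3.138, -0.179, -0.073]
contact_force: [0.5, -0.1, 1.2]
opening: -0.002
```

>>> move_arm --increments '[{"tx": 0.5, "ty": 0, "tz": 0.09, "rx": 0, "ry": 0, "rz": 0, "gripper": -1}, {"tx": 0.5, "ty": 0, "tz": 0.09, "rx": 0, "ry": 0, "rz": 0, "gripper": -1}, {"tx": 0.79, "ty": 0.04, "tz": 0.14, "rx": 0, "ry": 0, "rz": 0, "gripper": -1}, {"tx": 0.79, "ty": 0.04, "tz": 0.14, "rx": 0, "ry": 0, "rz": 0, "gripper": -1}, {"tx": 0.79, "ty": 0.04, "tz": 0.14, "rx": 0, "ry": 0, "rz": 0, "gripper": -1}, {"tx": 0.79, "ty": 0.04, "tz": 0.14, "rx": 0, "ry": 0, "rz": 0, "gripper": -1}, {"tx": 0.79, "ty": 0.04, "tz": 0.14, "rx": 0, "ry": 0, "rz": 0, "gripper": -1}, {"tx": 0.79, "ty": 0.04, "tz": 0.14, "rx": 0, "ry": 0, "rz": 0, "gripper": -1}, {"tx": 0, "ty": 0, "tz": 0, "rx": 0, "ry": 0, "rz": 0, "gripper": -1}]'

```text
clock: 12.9
eef_pos: [591.8, -10.3, 26.6]
tcp_rot: [-3.138, -0.178, -0.074]
contact_force: [-0.3, 0.1, 1.0]
opening: 0.004
```

```bash
python3 m.py d blue_jar blue_shelf
python3 -c "
import cv2
b=cv2.imread('pics/d_side.png')[150:290,180:360]
cv2.imwrite('pics/d.png',cv2.resize(b,(720,560),interpolation=2))"
```

```text
top blue_jar 0.41 [180. 281.] [630. -12.  15.] rack [ 23. -23.]
side blue_jar 0.72 [212. 256.] [634. -19.  15.] rack [ 27. -30.]
[589.8 -10.1  26.3] rack [-17.4 -24.4] [-3.138 -0.176 -0.073] [-0.7  0.9  0.4]
```

View pics/d.png

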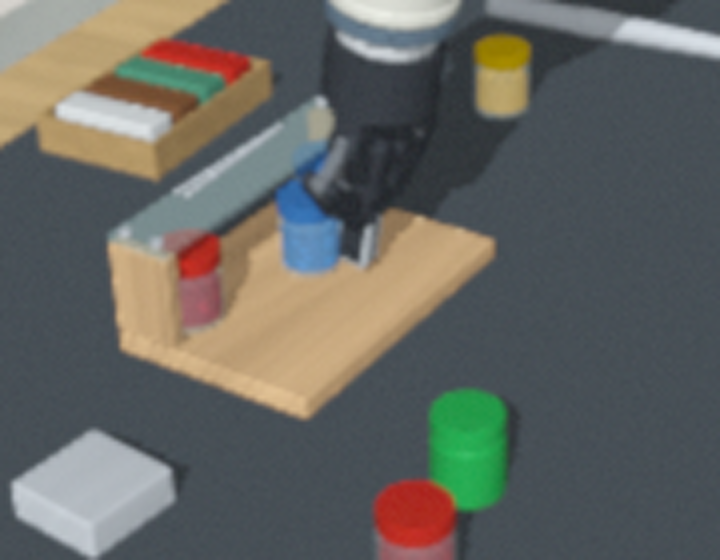

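Side crop: the blue jar (310,235) is upright, its top already near the glass, with the fingertip (365,250) behind it. I'll keep pushing in small steps and watch the force.

>>> move_arm --increments '[{"tx": 0.69, "ty": 0, "tz": 0.12, "rx": 0, "ry": 0, "rz": 0, "gripper": -1}, {"tx": 0.69, "ty": 0, "tz": 0.12, "rx": 0, "ry": 0, "rz": 0, "gripper": -1}, {"tx": 0.69, "ty": 0, "tz": 0.12, "rx": 0, "ry": 0, "rz": 0, "gripper": -1}, {"tx": 0, "ty": 0, "tz": 0, "rx": 0, "ry": 0, "rz": 0, "gripper": -1}]'

```text
clock: 13.6
eef_pos: [612.8, -11.7, 26.7]
tcp_rot: [-3.138, -0.178, -0.074]
contact_force: [0.6, -0.9, 0.5]
opening: 0.003
```

>>> move_arm --increments '[{"tx": 0.3, "ty": 0, "tz": 0.05, "rx": 0, "ry": 0, "rz": 0, "gripper": -1}, {"tx": 0.2, "ty": 0, "tz": 0.04, "rx": 0, "ry": 0, "rz": 0, "gripper": -1}, {"tx": 0, "ty": 0, "tz": 0, "rx": 0, "ry": 0, "rz": 0, "gripper": -1}]'

```text
clock: 13.9
eef_pos: [616.4, -12.0, 26.4]
tcp_rot: [-3.138, -0.176, -0.074]
contact_force: [-0.6, -0.5, -0.1]
opening: -0.0
```

>>> move_arm --increments '[{"tx": 0.2, "ty": 0, "tz": 0.035, "rx": 0, "ry": 0, "rz": 0, "gripper": -1}, {"tx": 0.1, "ty": 0, "tz": 0.02, "rx": 0, "ry": 0, "rz": 0, "gripper": -1}, {"tx": 0, "ty": 0, "tz": 0, "rx": 0, "ry": 0, "rz": 0, "gripper": -1}]'

```text
clock: 14.2
eef_pos: [619.4, -12.2, 26.4]
tcp_rot: [-3.138, -0.176, -0.074]
contact_force: [0.5, -0.4, -0.2]
opening: 0.001
```

>>> move_arm --increments '[{"tx": 0.2, "ty": 0, "tz": 0.035, "rx": 0, "ry": 0, "rz": 0, "gripper": -1}, {"tx": 0, "ty": 0, "tz": 0, "rx": 0, "ry": 0, "rz": 0, "gripper": -1}]'

```text
clock: 14.4
eef_pos: [620.5, -12.3, 26.1]
tcp_rot: [-3.138, -0.174, -0.074]
contact_force: [-3.3, 0.7, 2.5]
opening: 0.0
```

>>> move_arm --increments '[{"tx": 0.2, "ty": 0, "tz": 0.035, "rx": 0, "ry": 0, "rz": 0, "gripper": -1}, {"tx": 0, "ty": 0, "tz": 0, "rx": 0, "ry": 0, "rz": 0, "gripper": -1}]'

```text
clock: 14.6
eef_pos: [620.8, -12.4, 25.6]
tcp_rot: [-3.139, -0.171, -0.074]
contact_force: [-9.1, 1.7, 4.7]
opening: 0.0
```

Contact with the stop shows -9 N, so blue is home. I'll retract, untilt and go for red, keeping the jaws along y with a part-open grip to clear the neighbours.

>>> move_arm --increments '[{"tx": -2, "ty": 0, "tz": -0.35, "rx": 0, "ry": 0, "rz": 0, "gripper": -1}, {"tx": -3.5, "ty": 0, "tz": -0.62, "rx": 0, "ry": 0, "rz": 0, "gripper": -1}, {"tx": -3.5, "ty": 0, "tz": -0.62, "rx": 0, "ry": 0, "rz": 0, "gripper": -1}, {"tx": 0, "ty": 0, "tz": -3, "rx": 0, "ry": 0, "rz": 0, "gripper": -1}, {"tx": 0, "ty": 0, "tz": -4, "rx": 0, "ry": -5, "rz": 0, "gripper": -1}, {"tx": 0, "ty": 0, "tz": -4, "rx": 0, "ry": -5, "rz": 0, "gripper": 0.55}, {"tx": -2.2, "ty": -3.8, "tz": 0, "rx": 0, "ry": 0, "rz": 0, "gripper": 0.55}, {"tx": -2.2, "ty": -3.8, "tz": 0, "rx": 0, "ry": 0, "rz": 0, "gripper": 0.55}, {"tx": -2.2, "ty": -3.8, "tz": 0, "rx": 0, "ry": 0, "rz": 0, "gripper": 0.55}, {"tx": -2.2, "ty": -3.8, "tz": 0, "rx": 0, "ry": 0, "rz": 0, "gripper": 0.55}, {"tx": -2.2, "ty": -3.8, "tz": 0, "rx": 0, "ry": 0, "rz": 0, "gripper": 0.55}, {"tx": 0, "ty": 0, "tz": 0, "rx": 0, "ry": 0, "rz": 0, "gripper": 0.55}]'

```text
clock: 15.8
eef_pos: [419.1, 196.2, 135.8]
tcp_rot: [-3.137, -0.002, -0.069]
contact_force: [0.8, 0.4, 0.2]
opening: 0.769
```

```bash
python3 m.py e blue_jar blue_shelf
python3 - <<'E'
from h import *
for cam in("top","side"):
  for o in r.place_of("red_jar",cam)[:5]: print(cam,o["confidence"],ray(cam,*o["location"],0).round(0))
print(r.sense()["opening"],r.sense()["qpos"].round(2) if hasattr(r.sense()["qpos"],"round") else r.sense()["qpos"])
E
python3 -c "
import cv2
b=cv2.imread('pics/e_side.png')[150:330,170:370]
cv2.imwrite('pics/e.png',cv2.resize(b,(640,576),interpolation=2))"
```

```text
top blue_shelf 0.5 [174. 299.] [649. -67.  15.] rack [ 46. -77.]
top blue_jar 0.42 [174. 284.] [648. -21.  15.] rack [ 41. -31.]
side blue_shelf 0.54 [203. 263.] [643. -70.  15.] rack [ 40. -80.]
side blue_jar 0.69 [210. 246.] [666. -17.  15.] rack [ 59. -26.]
[421.2 191.6 135.5] rack [-200.2  164.5] [-3.138e+00 -2.000e-03 -7.500e-02] [-0.3  0.1  0. ]
side 0.97 [411. 229.   0.]
side 0.71 [438. 334.   0.]
side 0.7 [424. 140.   0.]
0.7763214458554 [0.42 0.23 2.06 0.   0.85 2.07]
```

View pics/e.png

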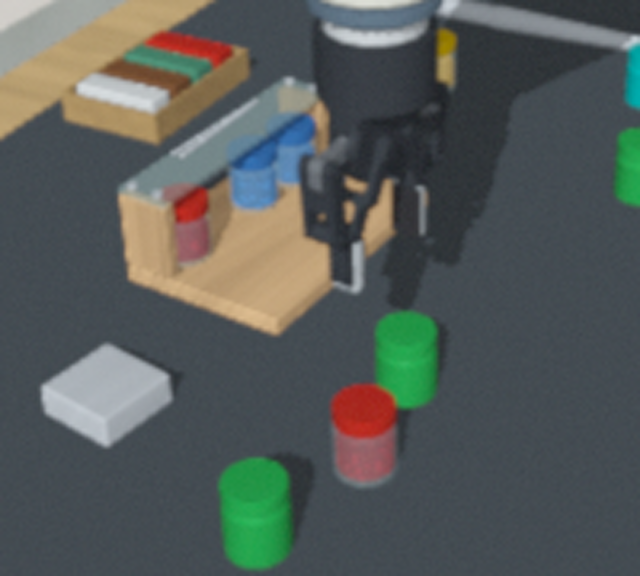

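Side crop: both blue jars stand side by side under the glass at (255,178) and (297,150), with space left beside the red shelf jar (190,225). The red jar at (365,435) stands between two green ones.

>>> move_arm --increments '[{"tx": -0.5, "ty": -1.7, "tz": 0, "rx": 0, "ry": 0, "rz": 0, "gripper": 0.55}, {"tx": -0.5, "ty": -1.7, "tz": 0, "rx": 0, "ry": 0, "rz": 0, "gripper": 0.55}, {"tx": 0, "ty": 0, "tz": 0, "rx": 0, "ry": 0, "rz": 0, "gripper": 0.55}, {"tx": 0, "ty": 0, "tz": 0, "rx": 0, "ry": 0, "rz": 0, "gripper": 0.55}, {"tx": 0, "ty": 0, "tz": 0, "rx": 0, "ry": 0, "rz": 0, "gripper": 0.55}]'

```text
clock: 16.7
eef_pos: [413.2, 226.3, 135.5]
tcp_rot: [-3.139, -0.001, -0.074]
contact_force: [-0.2, -1.3, 0.4]
opening: 0.77
```

>>> move_arm --increments '[{"tx": 0, "ty": -0.2, "tz": 3, "rx": 0, "ry": 0, "rz": 0, "gripper": 0.55}, {"tx": 0, "ty": 0, "tz": 3, "rx": 0, "ry": 0, "rz": 0, "gripper": 0.55}, {"tx": 0, "ty": 0, "tz": 2.5, "rx": 0, "ry": 0, "rz": 0, "gripper": 0.55}, {"tx": 0, "ty": 0, "tz": 2, "rx": 0, "ry": 0, "rz": 0, "gripper": 0.55}, {"tx": 0, "ty": 0, "tz": 1.5, "rx": 0, "ry": 0, "rz": 0, "gripper": 0.55}, {"tx": 0, "ty": 0, "tz": 0, "rx": 0, "ry": 0, "rz": 0, "gripper": 0.55}]'

```text
clock: 17.3
eef_pos: [412.3, 228.1, 14.0]
tcp_rot: [-3.14, 0.001, -0.074]
contact_force: [-0.0, -1.2, -0.6]
opening: 0.775
```

>>> move_arm --increments '[{"tx": 0, "ty": 0, "tz": 0, "rx": 0, "ry": 0, "rz": 0, "gripper": 0.2}, {"tx": 0, "ty": 0, "tz": 0, "rx": 0, "ry": 0, "rz": 0, "gripper": 0.1}, {"tx": 0, "ty": 0, "tz": 0, "rx": 0, "ry": 0, "rz": 0, "gripper": -0.1}, {"tx": 0, "ty": 0, "tz": 0, "rx": 0, "ry": 0, "rz": 0, "gripper": -0.3}, {"tx": 0, "ty": 0, "tz": 0, "rx": 0, "ry": 0, "rz": 0, "gripper": -0.3}, {"tx": 0, "ty": 0, "tz": 0, "rx": 0, "ry": 0, "rz": 0, "gripper": -0.3}]' --squeeze 30

```text
clock: 17.9
eef_pos: [414.1, 229.6, 16.6]
tcp_rot: [-3.138, -0.003, -0.073]
contact_force: [1.5, -2.4, 7.3]
opening: 0.504
```

>>> move_arm --increments '[{"tx": 0, "ty": 0, "tz": -3, "rx": 0, "ry": 0, "rz": 0, "gripper": -0.3}, {"tx": 0, "ty": 0, "tz": -4, "rx": 0, "ry": 0, "rz": 0, "gripper": -0.3}, {"tx": 0, "ty": 0, "tz": -3, "rx": 0, "ry": 0, "rz": 0, "gripper": -0.3}, {"tx": 2.9, "ty": 2.9, "tz": 0, "rx": 0, "ry": 0, "rz": 0, "gripper": -0.3}, {"tx": 2.9, "ty": 2.9, "tz": 0, "rx": 0, "ry": 0, "rz": 0, "gripper": -0.3}, {"tx": 2.9, "ty": 2.9, "tz": 0, "rx": 0, "ry": 0, "rz": 0, "gripper": -0.3}, {"tx": 2.9, "ty": 2.9, "tz": 0, "rx": 0, "ry": 0, "rz": 0, "gripper": -0.3}, {"tx": 2.9, "ty": 3, "tz": 0, "rx": 0, "ry": 0, "rz": 0, "gripper": -0.3}, {"tx": 3, "ty": 3, "tz": 0, "rx": 0, "ry": 0, "rz": 0, "gripper": -0.3}, {"tx": 0, "ty": 0, "tz": 0, "rx": 0, "ry": 0, "rz": 0, "gripper": -0.3}, {"tx": 0, "ty": 0, "tz": 0, "rx": 0, "ry": 0, "rz": 0, "gripper": -0.3}]'

```text
clock: 19.0
eef_pos: [575.0, 40.1, 115.4]
tcp_rot: [-3.138, -0.001, -0.075]
contact_force: [-0.6, 0.2, -0.9]
opening: 0.51
```

```bash
python3 m.py f red_shelf
```

```text
side red_shelf 0.7 [232. 228.] [646.  99.  15.] rack [31. 89.]
[574.   41.8 115.3] rack [-36.9  26.2] [-3.138e+00 -1.000e-03 -7.200e-02] [-0.4 -1.  -1. ]
```

>>> move_arm --increments '[{"tx": 0, "ty": 0, "tz": 3, "rx": 0, "ry": 0, "rz": 0, "gripper": -0.3}, {"tx": 0, "ty": 0, "tz": 3, "rx": 0, "ry": 0, "rz": 0, "gripper": -0.3}, {"tx": 0, "ty": 0, "tz": 1.5, "rx": 0, "ry": 0, "rz": 0, "gripper": -0.3}, {"tx": 0, "ty": 0, "tz": 0.5, "rx": 0, "ry": 0, "rz": 0, "gripper": -0.3}, {"tx": 0, "ty": 0, "tz": 0.3, "rx": 0, "ry": 0, "rz": 0, "gripper": -0.3}, {"tx": 0, "ty": 0, "tz": 0.2, "rx": 0, "ry": 0, "rz": 0, "gripper": -0.3}, {"tx": 0, "ty": 0, "tz": 0, "rx": 0, "ry": 0, "rz": 0, "gripper": -0.3}, {"tx": 0, "ty": 0, "tz": 0, "rx": 0, "ry": 0, "rz": 0, "gripper": -0.3}]'

```text
clock: 20.0
eef_pos: [576.0, 41.3, 31.6]
tcp_rot: [-3.138, -0.003, -0.073]
contact_force: [-2.0, 1.3, 5.7]
opening: 0.508
```

>>> move_arm --increments '[{"tx": 0, "ty": 0, "tz": 0, "rx": 0, "ry": 0, "rz": 0, "gripper": 0.1}, {"tx": 0, "ty": 0, "tz": 0, "rx": 0, "ry": 0, "rz": 0, "gripper": 0.3}, {"tx": 0, "ty": 0, "tz": 0, "rx": 0, "ry": 0, "rz": 0, "gripper": 0.4}, {"tx": 0, "ty": 0, "tz": 0, "rx": 0, "ry": 0, "rz": 0, "gripper": 0.4}, {"tx": 0, "ty": 0, "tz": -2, "rx": 0, "ry": 0, "rz": 0, "gripper": 0.4}, {"tx": 0, "ty": 0, "tz": -3, "rx": 0, "ry": 0, "rz": 0, "gripper": 0.4}, {"tx": 0, "ty": 0, "tz": -3, "rx": 0, "ry": 0, "rz": 0, "gripper": 0.4}, {"tx": -3, "ty": 0, "tz": 0, "rx": 0, "ry": 0, "rz": 0, "gripper": -1}, {"tx": -3, "ty": 0, "tz": 0, "rx": 0, "ry": 0, "rz": 0, "gripper": -1}, {"tx": -2, "ty": 0, "tz": 0, "rx": 0, "ry": 0, "rz": 0, "gripper": -1}, {"tx": 0, "ty": 0, "tz": 0, "rx": 0, "ry": 0, "rz": 0, "gripper": -1}, {"tx": 0, "ty": 0, "tz": 0, "rx": 0, "ry": 0, "rz": 0, "gripper": -1}]'

```text
clock: 21.2
eef_pos: [495.9, 46.8, 110.5]
tcp_rot: [-3.138, -0.003, -0.073]
contact_force: [0.5, -0.6, -0.4]
opening: -0.002
```

```bash
python3 m.py g red_jar blue_jar red_shelf blue_shelf
python3 -c "
import cv2,numpy as np
a=cv2.imread('pics/g_top.png')[140:225,220:330];b=cv2.imread('pics/g_side.png')[160:260,190:330]
a=cv2.resize(a,(440,340),interpolation=2);b=cv2.resize(b,(336,240),interpolation=2)
W=np.zeros((340,776,3),np.uint8);W[:,:440]=a;W[:240,440:]=b;cv2.imwrite('pics/g.png',W)"
```

```text
top red_shelf 0.62 [171. 250.] [657.  86.  15.] rack [42. 77.]
top red_shelf 0.24 [188. 274.] [605.  11.  15.] rack [-4. -2.]
top blue_shelf 0.44 [175. 298.] [645. -65.  15.] rack [ 42. -75.]
top blue_shelf 0.27 [171. 251.] [657.  83.  15.] rack [43. 73.]
top blue_jar 0.58 [176. 279.] [641.  -5.  15.] rack [ 33. -16.]
side red_shelf 0.76 [228. 227.] [660.  82.  15.] rack [46. 73.]
side blue_jar 0.87 [212. 247.] [659. -11.  15.] rack [ 51. -21.]
side blue_jar 0.45 [231. 265.] [566.  50.  15.] rack [-46.  33.]
side red_jar 0.57 [231. 264.] [566.  51.  15.] rack [-46.  34.]
[495.3  46.7 110.1] rack [-115.9   25.4] [-3.138e+00 -1.000e-03 -7.300e-02] [0.5 0.7 0.2]
```

View pics/g.png

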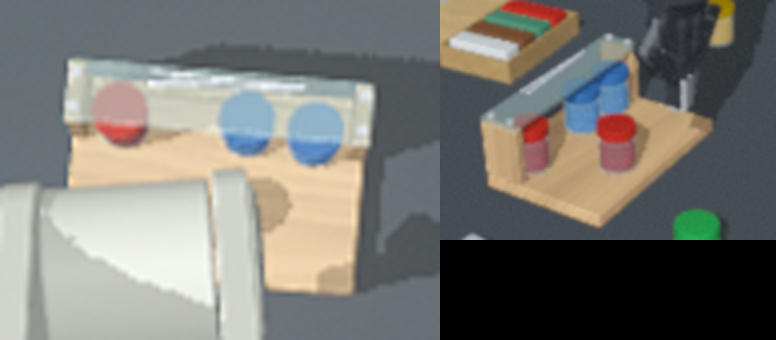

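Crop: the red jar is upright on the ledge (side 617,143). The gap between red shelf (121,114) and blue (247,122) leaves only about 3–4 mm each side. I'll step the arm aside for a clear top view before the push.

>>> move_arm --increments '[{"tx": 0, "ty": -4, "tz": 0, "rx": 0, "ry": 0, "rz": 0, "gripper": -1}, {"tx": 0, "ty": -4, "tz": 0, "rx": 0, "ry": 0, "rz": 0, "gripper": -1}, {"tx": 0, "ty": -4, "tz": 0, "rx": 0, "ry": 0, "rz": 0, "gripper": -1}, {"tx": 0, "ty": -4, "tz": 0, "rx": 0, "ry": 0, "rz": 0, "gripper": -1}, {"tx": 0, "ty": -4, "tz": 0, "rx": 0, "ry": 0, "rz": 0, "gripper": -1}, {"tx": 0, "ty": 0, "tz": 0, "rx": 0, "ry": 0, "rz": 0, "gripper": -1}]'

```text
clock: 22.3
eef_pos: [510.6, 250.6, 111.1]
tcp_rot: [-3.136, -0.003, -0.07]
contact_force: [0.7, -0.1, 0.6]
opening: 0.003
```

```bash
python3 m.py k none
cat > lids.py <<'E'
from m0 import *
E
cat > lids.py <<'E'
import sys;from h import *
O=np.array([609,13.]);yw=-.0725
im=cv2.imread(sys.argv[1]);x0,y0=225,145
c=cv2.resize(im[y0:215,x0:325],None,fx=8,fy=8,interpolation=cv2.INTER_CUBIC).astype(int)
B,G,R=c[...,0],c[...,1],c[...,2]
for nm,m in (("red",R-(G+B)/2>45),("blue",B-R>25)):
    n,l,s,ce=cv2.connectedComponentsWithStats(cv2.morphologyEx(m.astype(np.uint8),cv2.MORPH_OPEN,np.ones((9,9))))
    for i in range(1,n):
        if s[i,4]>1500:
            ys,xs=np.nonzero(l==i);(u,v),rad=cv2.minEnclosingCircle(np.stack([xs,ys],1).astype(np.float32))
            for tag,(a,b) in (("cen",ce[i]),("circ",(u,v))):
                X=ray("top",(b+.5)/8+y0-.5,(a+.5)/8+x0-.5,69)[:2];d=X-O
                print(nm,tag,s[i,4],"rad",round(rad/8*2.92,1),X.round(1),"rack",[round(np.cos(yw)*d[0]+np.sin(yw)*d[1],1),round(-np.sin(yw)*d[0]+np.cos(yw)*d[1],1)])
E
python3 lids.py pics/k_top.png
```

```text
[509.4 246.9 110.5] rack [-116.3  226.1] [-3.139e+00 -1.000e-03 -7.100e-02] [-0.1 -0.7  0.2]
red cen 3523 rad 18.3 [642.2  82.7] rack [np.float64(28.0), np.float64(71.9)]
red circ 3523 rad 18.3 [644.8  83.1] rack [np.float64(30.6), np.float64(72.5)]
red cen 11988 rad 23.6 [575.   40.3] rack [np.float64(-35.9), np.float64(24.8)]
red circ 11988 rad 23.6 [575.1  40.6] rack [np.float64(-35.8), np.float64(25.1)]
red cen 8495 rad 30.9 [540.2 -58.5] rack [np.float64(-63.5), np.float64(-76.3)]
red circ 8495 rad 30.9 [539.8 -61.4] rack [np.float64(-63.6), np.float64(-79.2)]
red cen 5861 rad 35.1 [540.    2.4] rack [np.float64(-68.1), np.float64(-15.5)]
red circ 5861 rad 35.1 [533.2   1.2] rack [np.float64(-74.8), np.float64(-17.2)]
red cen 3243 rad 22.3 [540.3  58.1] rack [np.float64(-71.8), np.float64(40.0)]
red circ 3243 rad 22.3 [539.4  59.5] rack [np.float64(-72.7), np.float64(41.3)]
blue cen 11111 rad 23.7 [649.3 -11.9] rack [np.float64(42.0), np.float64(-21.9)]
blue circ 11111 rad 23.7 [649.4 -11.5] rack [np.float64(42.1), np.float64(-21.5)]
blue cen 11015 rad 23.4 [641.8 -62.4] rack [np.float64(38.2), np.float64(-72.9)]
blue circ 11015 rad 23.4 [641.4 -62. ] rack [np.float64(37.8), np.float64(-72.4)]
```

Red sits at rack (-36, 25), midway between blue (-21.7) and red shelf (about 72.5), so a straight push will fit. Blue_shelf looks about 4 mm short of the stop, so I'll check that afterwards.

>>> move_arm --increments '[{"tx": 0, "ty": 4, "tz": 0, "rx": 0, "ry": 0, "rz": 0, "gripper": -1}, {"tx": 0, "ty": 4, "tz": 0, "rx": 0, "ry": 0, "rz": 0, "gripper": -1}, {"tx": 0, "ty": 4, "tz": 0, "rx": 0, "ry": 0, "rz": 0, "gripper": -1}, {"tx": 0, "ty": 4, "tz": 0, "rx": 0, "ry": 0, "rz": 0, "gripper": -1}, {"tx": 0, "ty": 4, "tz": 0, "rx": 0, "ry": 0, "rz": 0, "gripper": -1}, {"tx": 0, "ty": 0, "tz": 4, "rx": 0, "ry": 0, "rz": 0, "gripper": -1}, {"tx": 0, "ty": 0, "tz": 4, "rx": 0, "ry": 0, "rz": 0, "gripper": -1}, {"tx": 0, "ty": 0, "tz": 0.45, "rx": 0, "ry": 5, "rz": 0, "gripper": -1}, {"tx": 0, "ty": 0, "tz": 0, "rx": 0, "ry": 5, "rz": 0, "gripper": -1}, {"tx": 1.97, "ty": 0, "tz": 0.35, "rx": 0, "ry": 0, "rz": 0, "gripper": -1}, {"tx": 0.97, "ty": 0, "tz": 0.17, "rx": 0, "ry": 0, "rz": 0, "gripper": -1}, {"tx": 0, "ty": 0, "tz": 0, "rx": 0, "ry": 0, "rz": 0, "gripper": -1}]'

```text
clock: 23.6
eef_pos: [527.1, 44.0, 26.3]
tcp_rot: [-3.138, -0.178, -0.075]
contact_force: [-0.2, 0.3, 0.3]
opening: 0.004
```

```bash
python3 m.py l none
```

```text
[525.2  44.3  25.9] rack [-85.8  25.1] [-3.138 -0.176 -0.074] [-0.2 -0.9  0.7]
```

>>> move_arm --increments '[{"tx": 1, "ty": 0, "tz": 0.18, "rx": 0, "ry": 0, "rz": 0, "gripper": -1}, {"tx": 0.5, "ty": 0, "tz": 0.09, "rx": 0, "ry": 0, "rz": 0, "gripper": -1}, {"tx": 0.5, "ty": 0, "tz": 0.09, "rx": 0, "ry": 0, "rz": 0, "gripper": -1}, {"tx": 0.7, "ty": 0, "tz": 0.12, "rx": 0, "ry": 0, "rz": 0, "gripper": -1}, {"tx": 0.7, "ty": 0, "tz": 0.12, "rx": 0, "ry": 0, "rz": 0, "gripper": -1}, {"tx": 0.7, "ty": 0, "tz": 0.12, "rx": 0, "ry": 0, "rz": 0, "gripper": -1}, {"tx": 0.7, "ty": 0, "tz": 0.12, "rx": 0, "ry": 0, "rz": 0, "gripper": -1}, {"tx": 0.7, "ty": 0, "tz": 0.12, "rx": 0, "ry": 0, "rz": 0, "gripper": -1}, {"tx": 0, "ty": 0, "tz": 0, "rx": 0, "ry": 0, "rz": 0, "gripper": -1}]'

```text
clock: 24.6
eef_pos: [582.2, 40.7, 26.1]
tcp_rot: [-3.138, -0.177, -0.074]
contact_force: [-0.4, -0.5, -0.1]
opening: -0.0
```

```bash
python3 m.py n none; python3 lids.py pics/n_top.png | grep -v "540\|539"
python3 -c "
import cv2,numpy as np
a=cv2.imread('pics/n_top.png')[140:225,220:330];b=cv2.imread('pics/n_side.png')[160:260,190:330]
a=cv2.resize(a,(440,340),interpolation=2);b=cv2.resize(b,(336,240),interpolation=2)
W=np.zeros((340,776,3),np.uint8);W[:,:440]=a;W[:240,440:]=b;cv2.imwrite('pics/n.png',W)"
```

```text
[580.8  40.7  25.8] rack [-30.1  25.6] [-3.138 -0.176 -0.074] [-0.7 -0.4  0.1]
red cen 3258 rad 17.9 [642.4  83.1] rack [np.float64(28.2), np.float64(72.4)]
red circ 3258 rad 17.9 [644.6  83.4] rack [np.float64(30.4), np.float64(72.8)]
red cen 3617 rad 20.0 [628.6  39.3] rack [np.float64(17.6), np.float64(27.6)]
red circ 3617 rad 20.0 [625.4  39. ] rack [np.float64(14.5), np.float64(27.2)]
blue cen 10598 rad 23.9 [650.3 -12.2] rack [np.float64(43.0), np.float64(-22.1)]
blue circ 10598 rad 23.9 [649.4 -12.6] rack [np.float64(42.2), np.float64(-22.6)]
blue cen 11117 rad 23.4 [641.7 -62.3] rack [np.float64(38.1), np.float64(-72.7)]
blue circ 11117 rad 23.4 [641.5 -61.8] rack [np.float64(37.9), np.float64(-72.2)]
```

View pics/n.png

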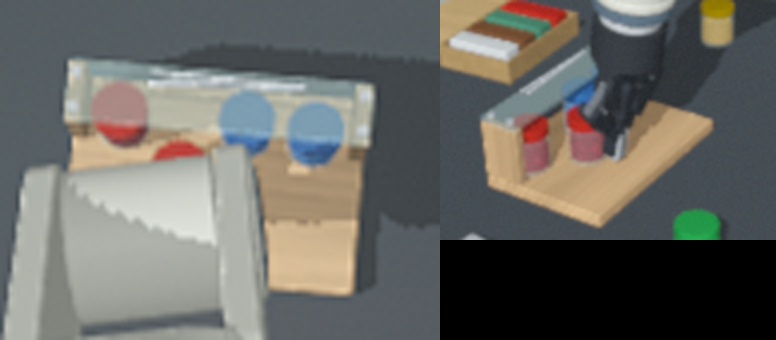

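Crop: red (180,155) is entering the gap, centred between red_shelf (121) and blue (247), and upright in the side view (587,135). I'll continue.

>>> move_arm --increments '[{"tx": 0.7, "ty": 0, "tz": 0.12, "rx": 0, "ry": 0, "rz": 0, "gripper": -1}, {"tx": 0.7, "ty": 0, "tz": 0.12, "rx": 0, "ry": 0, "rz": 0, "gripper": -1}, {"tx": 0.7, "ty": 0, "tz": 0.12, "rx": 0, "ry": 0, "rz": 0, "gripper": -1}, {"tx": 0.7, "ty": 0, "tz": 0.12, "rx": 0, "ry": 0, "rz": 0, "gripper": -1}, {"tx": 0.6, "ty": 0, "tz": 0.1, "rx": 0, "ry": 0, "rz": 0, "gripper": -1}, {"tx": 0.4, "ty": 0, "tz": 0.07, "rx": 0, "ry": 0, "rz": 0, "gripper": -1}, {"tx": 0, "ty": 0, "tz": 0, "rx": 0, "ry": 0, "rz": 0, "gripper": -1}]'

```text
clock: 25.4
eef_pos: [620.0, 37.9, 26.2]
tcp_rot: [-3.138, -0.177, -0.074]
contact_force: [-0.3, 0.2, 0.3]
opening: 0.003
```

>>> move_arm --increments '[{"tx": 0.3, "ty": 0, "tz": 0.05, "rx": 0, "ry": 0, "rz": 0, "gripper": -1}, {"tx": 0, "ty": 0, "tz": 0, "rx": 0, "ry": 0, "rz": 0, "gripper": -1}]'

```text
clock: 25.6
eef_pos: [622.4, 37.7, 26.2]
tcp_rot: [-3.138, -0.176, -0.074]
contact_force: [0.9, 0.4, 0.1]
opening: -0.004
```

>>> move_arm --increments '[{"tx": 0.2, "ty": 0, "tz": 0.035, "rx": 0, "ry": 0, "rz": 0, "gripper": -1}, {"tx": 0, "ty": 0, "tz": 0, "rx": 0, "ry": 0, "rz": 0, "gripper": -1}]'

```text
clock: 25.8
eef_pos: [624.0, 37.5, 26.1]
tcp_rot: [-3.138, -0.175, -0.074]
contact_force: [-1.6, 1.0, -0.3]
opening: -0.006
```

>>> move_arm --increments '[{"tx": 0.2, "ty": 0, "tz": 0.035, "rx": 0, "ry": 0, "rz": 0, "gripper": -1}, {"tx": 0.1, "ty": 0, "tz": 0.02, "rx": 0, "ry": 0, "rz": 0, "gripper": -1}, {"tx": 0, "ty": 0, "tz": 0, "rx": 0, "ry": 0, "rz": 0, "gripper": -1}]'

```text
clock: 26.1
eef_pos: [624.5, 37.3, 25.4]
tcp_rot: [-3.139, -0.171, -0.074]
contact_force: [-9.1, 1.4, 5.7]
opening: 0.002
```

Red is seated (-9 N at the same depth as blue). I'll verify the shelf jars the same way, red_shelf first.

>>> move_arm --increments '[{"tx": -1.5, "ty": 0, "tz": -0.26, "rx": 0, "ry": 0, "rz": 0, "gripper": -1}, {"tx": -1.45, "ty": 0, "tz": -0.26, "rx": 0, "ry": 0, "rz": 0, "gripper": -1}, {"tx": 0, "ty": -2.4, "tz": 0, "rx": 0, "ry": 0, "rz": 0, "gripper": -1}, {"tx": 0, "ty": -2.4, "tz": 0, "rx": 0, "ry": 0, "rz": 0, "gripper": -1}, {"tx": 0, "ty": 0, "tz": 0, "rx": 0, "ry": 0, "rz": 0, "gripper": -1}, {"tx": 1, "ty": 0, "tz": 0.18, "rx": 0, "ry": 0, "rz": 0, "gripper": -1}, {"tx": 0.7, "ty": 0, "tz": 0.12, "rx": 0, "ry": 0, "rz": 0, "gripper": -1}, {"tx": 0.4, "ty": 0, "tz": 0.07, "rx": 0, "ry": 0, "rz": 0, "gripper": -1}, {"tx": 0.3, "ty": 0, "tz": 0.05, "rx": 0, "ry": 0, "rz": 0, "gripper": -1}, {"tx": 0, "ty": 0, "tz": 0, "rx": 0, "ry": 0, "rz": 0, "gripper": -1}]'

```text
clock: 27.1
eef_pos: [625.7, 85.0, 26.3]
tcp_rot: [-3.138, -0.176, -0.074]
contact_force: [-0.1, 0.1, 0.8]
opening: -0.001
```

>>> move_arm --increments '[{"tx": 0.2, "ty": 0, "tz": 0.035, "rx": 0, "ry": 0, "rz": 0, "gripper": -1}, {"tx": 0.2, "ty": 0, "tz": 0.035, "rx": 0, "ry": 0, "rz": 0, "gripper": -1}, {"tx": 0, "ty": 0, "tz": 0, "rx": 0, "ry": 0, "rz": 0, "gripper": -1}]'

```text
clock: 27.4
eef_pos: [628.0, 85.1, 25.9]
tcp_rot: [-3.139, -0.173, -0.074]
contact_force: [-4.6, 0.9, 3.1]
opening: 0.001
```

>>> move_arm --increments '[{"tx": -2.5, "ty": 0, "tz": -0.44, "rx": 0, "ry": 0, "rz": 0, "gripper": -1}, {"tx": -2.5, "ty": 0, "tz": -0.44, "rx": 0, "ry": 0, "rz": 0, "gripper": -1}, {"tx": 0, "ty": 3.6, "tz": 0, "rx": 0, "ry": 0, "rz": 0, "gripper": -1}, {"tx": 0, "ty": 3.6, "tz": 0, "rx": 0, "ry": 0, "rz": 0, "gripper": -1}, {"tx": 0, "ty": 3.6, "tz": 0, "rx": 0, "ry": 0, "rz": 0, "gripper": -1}, {"tx": 0, "ty": 3.6, "tz": 0, "rx": 0, "ry": 0, "rz": 0, "gripper": -1}, {"tx": 0, "ty": 0, "tz": 0, "rx": 0, "ry": 0, "rz": 0, "gripper": -1}, {"tx": 1.5, "ty": 0, "tz": 0.26, "rx": 0, "ry": 0, "rz": 0, "gripper": -1}, {"tx": 1.5, "ty": 0, "tz": 0.26, "rx": 0, "ry": 0, "rz": 0, "gripper": -1}, {"tx": 0.6, "ty": 0, "tz": 0.1, "rx": 0, "ry": 0, "rz": 0, "gripper": -1}, {"tx": 0, "ty": 0, "tz": 0, "rx": 0, "ry": 0, "rz": 0, "gripper": -1}, {"tx": 0, "ty": 0, "tz": 0, "rx": 0, "ry": 0, "rz": 0, "gripper": -1}]'

```text
clock: 28.6
eef_pos: [603.8, -56.8, 25.7]
tcp_rot: [-3.138, -0.175, -0.073]
contact_force: [1.0, -0.2, -0.4]
opening: -0.003
```

```bash
python3 m.py o none; python3 lids.py pics/o_top.png | grep blue
```

```text
[603.7 -57.   25.8] rack [ -0.3 -70.2] [-3.138 -0.175 -0.073] [-0.9  0.6  0.2]
blue cen 3103 rad 18.4 [663.5 -15.7] rack [np.float64(56.5), np.float64(-24.7)]
blue circ 3103 rad 18.4 [659.8 -14.1] rack [np.float64(52.6), np.float64(-23.3)]
blue cen 3376 rad 18.4 [655.8 -64.5] rack [np.float64(52.3), np.float64(-73.9)]
blue circ 3376 rad 18.4 [651.7 -63.9] rack [np.float64(48.2), np.float64(-73.6)]
```

>>> move_arm --increments '[{"tx": 0.4, "ty": 0.25, "tz": 0.07, "rx": 0, "ry": 0, "rz": 0, "gripper": -1}, {"tx": 0.4, "ty": 0, "tz": 0.07, "rx": 0, "ry": 0, "rz": 0, "gripper": -1}, {"tx": 0.3, "ty": 0, "tz": 0.05, "rx": 0, "ry": 0, "rz": 0, "gripper": -1}, {"tx": 0, "ty": 0, "tz": 0, "rx": 0, "ry": 0, "rz": 0, "gripper": -1}]'

```text
clock: 29.1
eef_pos: [616.2, -60.7, 26.1]
tcp_rot: [-3.138, -0.177, -0.074]
contact_force: [0.7, -0.6, -0.2]
opening: 0.002
```

>>> move_arm --increments '[{"tx": 0.2, "ty": 0, "tz": 0.035, "rx": 0, "ry": 0, "rz": 0, "gripper": -1}, {"tx": 0.2, "ty": 0, "tz": 0.035, "rx": 0, "ry": 0, "rz": 0, "gripper": -1}, {"tx": 0, "ty": 0, "tz": 0, "rx": 0, "ry": 0, "rz": 0, "gripper": -1}]'

```text
clock: 29.4
eef_pos: [617.1, -60.6, 25.3]
tcp_rot: [-3.138, -0.171, -0.073]
contact_force: [-7.9, 0.6, 5.5]
opening: 0.002
```

All four stop at rack x 13.2–13.7, so all are on the rail. I'll retract, swing aside and take a last look.

>>> move_arm --increments '[{"tx": -2, "ty": 0, "tz": -0.35, "rx": 0, "ry": 0, "rz": 0, "gripper": -1}, {"tx": -3.5, "ty": 0, "tz": -0.62, "rx": 0, "ry": 0, "rz": 0, "gripper": -1}, {"tx": -3.5, "ty": 0, "tz": -0.62, "rx": 0, "ry": 0, "rz": 0, "gripper": -1}, {"tx": 0, "ty": 0, "tz": -3, "rx": 0, "ry": 0, "rz": 0, "gripper": -1}, {"tx": 0, "ty": 0, "tz": -4.5, "rx": 0, "ry": -5, "rz": 0, "gripper": -1}, {"tx": 0, "ty": 0, "tz": -4.5, "rx": 0, "ry": -5, "rz": 0, "gripper": -1}, {"tx": 0, "ty": 4, "tz": 0, "rx": 0, "ry": 0, "rz": 0, "gripper": -1}, {"tx": 0, "ty": 4, "tz": 0, "rx": 0, "ry": 0, "rz": 0, "gripper": -1}, {"tx": 0, "ty": 4, "tz": 0, "rx": 0, "ry": 0, "rz": 0, "gripper": -1}, {"tx": 0, "ty": 4, "tz": 0, "rx": 0, "ry": 0, "rz": 0, "gripper": -1}, {"tx": 0, "ty": 4, "tz": 0, "rx": 0, "ry": 0, "rz": 0, "gripper": -1}, {"tx": 0, "ty": 0, "tz": 0, "rx": 0, "ry": 0, "rz": 0, "gripper": -1}]'

```text
clock: 30.6
eef_pos: [496.8, -257.1, 144.2]
tcp_rot: [-3.14, -0.003, -0.076]
contact_force: [1.1, 0.3, 0.0]
opening: -0.002
```

```bash
python3 m.py z none; python3 lids.py pics/z_top.png | grep -v "540\|539\|53[0-9]\.\|54[0-9]\."
python3 -c "
import cv2,numpy as np
a=cv2.imread('pics/z_top.png')[75:280,40:450];b=cv2.imread('pics/z_side.png')[130:330,170:400]
a=cv2.resize(a,(410,205));b=cv2.resize(b,(390,340),interpolation=2)
W=np.zeros((340,800,3),np.uint8);W[:205,:410]=a;W[:,410:]=b;cv2.imwrite('pics/z.png',W)"
```

```text
[ 496.5 -253.6  143.8] rack [ -92.9 -274. ] [-3.138e+00 -1.000e-03 -7.500e-02] [ 0.2  0.6 -0.3]
red cen 3251 rad 17.8 [642.5  82.9] rack [np.float64(28.4), np.float64(72.1)]
red circ 3251 rad 17.8 [644.6  83.2] rack [np.float64(30.4), np.float64(72.6)]
red cen 3277 rad 17.3 [639.3  34.6] rack [np.float64(28.7), np.float64(23.7)]
red circ 3277 rad 17.3 [641.4  35.1] rack [np.float64(30.7), np.float64(24.3)]
red cen 1893 rad 15.2 [628.6 104.7] rack [np.float64(12.9), np.float64(92.9)]
red circ 1893 rad 15.2 [627.4 103. ] rack [np.float64(11.8), np.float64(91.1)]
red cen 11503 rad 60.7 [610.3 -30.2] rack [np.float64(4.5), np.float64(-43.0)]
red circ 11503 rad 60.7 [602.  -34.1] rack [np.float64(-3.6), np.float64(-47.5)]
red cen 3099 rad 23.8 [609.3  71.3] rack [np.float64(-4.0), np.float64(58.1)]
red circ 3099 rad 23.8 [609.7  68.5] rack [np.float64(-3.3), np.float64(55.4)]
red cen 26016 rad 64.6 [555.4  66.7] rack [np.float64(-57.4), np.float64(49.7)]
red circ 26016 rad 64.6 [560.3  59.8] rack [np.float64(-52.0), np.float64(43.2)]
red cen 2269 rad 15.8 [584.1 -37.5] rack [np.float64(-21.2), np.float64(-52.2)]
red circ 2269 rad 15.8 [581.5 -36.2] rack [np.float64(-23.8), np.float64(-51.1)]
red cen 20392 rad 59.1 [550.2 -38.8] rack [np.float64(-54.9), np.float64(-55.9)]
red circ 20392 rad 59.1 [554.1 -36.8] rack [np.float64(-51.1), np.float64(-53.7)]
blue cen 11137 rad 23.7 [649.3 -11.9] rack [np.float64(41.9), np.float64(-21.9)]
blue circ 11137 rad 23.7 [649.4 -11.5] rack [np.float64(42.1), np.float64(-21.5)]
blue cen 11311 rad 24.5 [645.7 -62.6] rack [np.float64(42.1), np.float64(-72.7)]
blue circ 11311 rad 24.5 [645.8 -61.9] rack [np.float64(42.1), np.float64(-72.0)]
```

View pics/z.png

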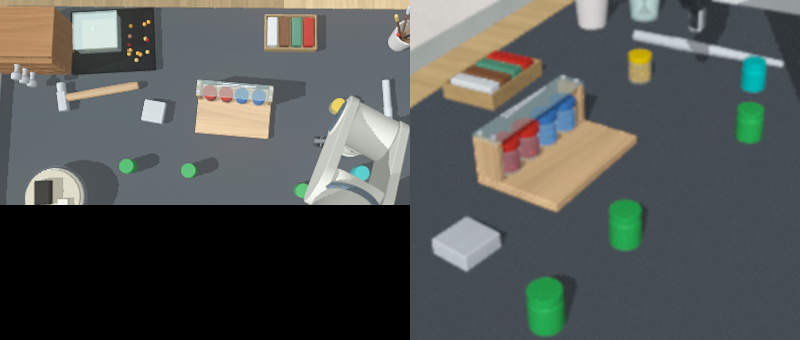

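Final picture: the four lids (red, red, blue, blue) stand upright in a straight row under the glass at top crop (210–260, 92–96). Both blue lids measure rack x 42.1, and both reds agree with each other. The amber jar, hammer, block, mandrel and look-alikes have not moved, and the arm is clear.

```bash
python3 -c "
from rig import r
print(r.sign_off())"
```

```text
the job is handed in; nothing more can be done
None
```

The blue and red jars are back in the row, each beside the shelf jar of its own colour, and I handed the job in at about 31 s. I set each one upright on the ledge, then pushed it low with closed fingers until it met the stop rail.

- **Depth:** All four jars stopped the pusher at the same depth, tip at rack x 13.2–13.7 mm, with 5–9 N contact. Blue_shelf was standing about 4 mm short of the rail, so I pushed it home too. Red_shelf was already seated.
- **Last pictures:** All four stand upright in line under the glass, at y about +72, +24, -22 and -72 mm. The amber jar, hammer, block, mandrel and green and turquoise look-alikes have not moved. The arm is clear.
- **Disagreements:** The red lids under the glass could only be partly segmented, so their camera x reading (about 28–31 mm) is biased; their depth rests on the contact check. The network positions scattered by up to about 15 mm and I used them only roughly.
- **Change of plan:** My first attempt at the blue push was aborted before contact because the finger linkage could have met the glass. I turned the jaws parallel to the row and pushed that way instead.

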